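Close the ratchet clamp on a sensor cell for its leak test

TASK

The sensor cell in the nest is ready for its leak test: with closed fingertips, press the outer end of the ratchet pawl down until it clicks over free, push the clamp arm by its cross handle all the way down to its stop so that the rubber foot sits on the cell, then press the pawl's inner end down so that it clicks back into the wheel and locks the arm. Only press and push: never force the arm past the pawl, do not touch or lift the cell, and leave everything else on the bench where it lies.

Things in the scene. Friction and masses are not known exactly. Their poses are not given: they have to be found in the camera images.
- clamp: Bench clamp, fixed to the bench: grey base plate 100 x 226 x 12 mm that carries all the mechanism. Origin on the bench surface; z up, its y axis runs along the clamp from the handle (-y) through the nest and the arm's hinge to the pawl (+y), its x axis is parallel to the hinge pins (the ratchet wheel faces -x). Tallest with the arm up: about 230 mm; the pawl's top is 147 mm above the bench.
- clamp_arm (a joint): Angle of the clamp arm, rad: 0 = level and down on its stop, grows as the handle rises (hinge along the clamp's x axis). It starts locked at about 0.75 (43 degrees up). Stiff hinge: with the pawl free the arm stays where it is left, and about 2 to 5 N down on the handle moves it. The pawl locks it both ways, in notches 0.251 rad apart (0, 0.251, 0.503, 0.754), with about 0.03 rad of play.
- pawl (a joint): Angle of the rocker pawl, rad: 0 = its nose is in the toothed wheel and the arm is locked, 0.28 = thrown free of the teeth (stop). An over-centre spring snaps it to the nearer end from 0.14 and keeps it there; the nose leaves the teeth at about 0.14.
- pivot (a point): Point on the hinge axis of the arm, in the arm's plane, 80 mm above the bench and at y = +50 mm in the clamp's frame. The steel ratchet wheel (104 mm across, 9 mm thick, 11 to 20 mm to the -x side of this point) turns with the arm about it.
- handle_bar (a point): Centre of the arm's cross handle: a black round bar, 21 mm in diameter and 72 mm long, parallel to the clamp's x axis, 190 mm from the hinge axis. With the arm down it is 80 mm above the bench, 190 mm from the hinge toward the clamp's -y; it swings in the clamp's y-z plane. It overhangs the base plate, with nothing below.
- free_pad (a point): Centre of the top face of the pawl's outer thumb pad (26 mm along the clamp's x, 22 mm along y, ribbed), 34 mm from the pawl's pivot on the side away from the wheel. About 7 N down on it throws the pawl free; it sinks 10 mm. It moves with the pawl; 147 mm above the bench while locked.
- lock_pad (a point): Centre of the top face of the pawl's inner thumb pad (26 x 22 mm), 30 mm from the pivot on the wheel's side, above the wheel, 64 mm from the outer pad. Pressed down with about 8 N it throws the pawl back into the teeth; it is 155 mm above the bench while free and sinks 8 mm. Nose and wheel meet only when the arm is in a notch, such as fully down.
- cell_center (a point): Centre of the sensor cell under test (loose, steel, 19 mm wide, 27 mm tall), upright in the nest under the arm, its top 45 mm above the bench. With the arm down, the sprung rubber foot (21 mm across) bears on it with about 6 N.
- nest_floor (a point): Centre of the floor of the nest's round 8 mm deep pocket, 18 mm above the bench, 80 mm from the hinge toward the handle.
- next_cell_a: Another sensor cell (19 x 21 x 27 mm) standing on the bench in front of the clamp; bystander. Origin at its underside.
- next_cell_b: Another such sensor cell on the bench in front of the clamp; bystander. Origin at its underside.
- test_plug: Connector plug, 19 x 55 x 19 mm, lying behind the clamp; bystander. Origin at its underside.
- hex_key: Hex key, 27 x 88 x 5 mm, lying in front of the clamp; bystander. Origin at its underside.
- cap_bin: Small open bin of caps, 64 x 94 x 34 mm, at the left; bystander. Origin at its underside.
- caliper: Digital caliper, 66 x 225 x 12 mm, lying at the front right; bystander. Origin at its underside.
- torque_driver: Screwdriver, 33 x 206 x 32 mm, lying at the front left; bystander. Origin at its underside.

How it is judged:
On the way, in this order (a step that is already met when the one before it is completed fails the run):
1. the pawl is thrown free while the arm is still up (value of joint pawl above 0.22 rad and value of joint clamp_arm above 0.68 rad), for 0.2 s.
2. the arm is pushed fully down with the pawl still free (value of joint pawl above 0.22 rad and value of joint clamp_arm below 0.03 rad), for 0.2 s.
3. the pawl is pressed back into the wheel (value of joint each of pawl, clamp_arm below 0.04 rad), for 0.2 s.
At the end, for the whole second after the job is handed in: The arm is down on its stop (within 0.04 rad), the pawl is back in the wheel (within 0.04 rad of fully home), and the cell stands in its nest (within 4 mm) held under the rubber foot (all of step 3 and contact force between clamp and cell above 2 N and horizontal distance between cell_center and nest_floor below 0.004 m and z of cell_center in the frame of clamp below 0.035 m); the robot touches nothing.
It fails at once if the arm is forced past the teeth with the pawl in (value of joint pawl below 0.1 rad and value of joint clamp_arm between 0.09 and 0.66 rad).
It fails at once if the cell under test is touched by the robot, or leaves its nest (contact force between any of the arm, the fingers and cell above 0.5 N or horizontal distance between cell_center and nest_floor above 0.006 m or z of cell_center in the frame of clamp above 0.04 m).
It fails at once if a bystander is moved by more than 15 mm or lifted (distance of any of next_cell_a, next_cell_b, test_plug, hex_key, cap_bin, caliper, torque_driver from where it was at the start of the episode above 0.015 m).
It also fails if it takes over 54 s, if anything falls off the work surface, if the arm or the gripper's body presses on something with over 40 N, if the wrist force passes 120 N, or if a joint passes its speed limit or range.

ROBOT

A 6-joint arm with a two-finger parallel gripper is mounted at the origin on a cart in front of the work surface, level with it; the furniture and walls round the work are solid. World frame = base frame: x ahead of the robot, y to its left, z up, the work surface at z = 0. Lengths are in m, angles in rad, forces in N, time in s.
With the tool pointing down it reaches from about 0.275 to 0.725 m from the base axis. Payload 15.9 kg.
Tool frame: the origin (TCP) lies at the very end of the fingers, on their centre line; the grasp point (between the pads) lies 19 mm behind it; z points along the fingers, y is the line along which they close (so a half turn about z gives the same grasp; the last joint's range is limited). The gripper opens to 85 mm and grips with 20 to 120 N. Pads are 22 mm wide; open, the fingers measure 114 mm over their backs; the gripper's body (76 mm by 85 mm) begins 54 mm behind the grasp point. The pads swing forward as they close: fully open they stand 13 mm farther back than shut.
Start: joints at [-1.185, 0.213, -0.034, 1.323, 0, 1.571], TCP at [0.188, -0.463, 0.231] pointing down, gripper open.
Joint ranges: [-2.98, 2.98], [-0.74, 1.72], [-1.14, 1.35], [-2.1, 2.04], [-1.57, 1.44], [-3.14, 3.14]. Speed limits (rad/s): [1.89, 1.89, 2.39, 2.57, 3.14, 3.14].

INTERFACE

Orientations are given as a unit quaternion [x, y, z, w].
In Python, from plant import state, grab_frame, close_job gives the robot as it stands.
- The arm moves only by the shell command python3 -m creep 'ROWS'. ROWS is JSON, one flat list of numbers, 7 for each row, row after row: the turn, a rotation vector about the tool's x, y, z in degrees, then the shift along the tool's x, y, z in m, then the closure, from 0 (fully open) to 1 (shut). A call has exactly 10 rows; each row shifts and turns the commanded pose from where the row before left it, along the tool's axes as they then stand; what a row does not reach is not made up. A row lasts 1/8 s, in which the tool goes at most 62.5 mm and 10.7 degrees, less where a joint would pass 70% of its speed; a pose out of reach is approached as far as the arm can. A call with a gripper value outside its range is refused whole. The fingers move at their own pace and stop on an object; the grip force is fixed at half the most. Time passes only in rows, so rows that do not move let the fingers close, or fill a call up. It gives the time, the measured TCP pose, the force, the opening and the grip force at its end, in the units of the state.
- state(): the state, without advancing time (a new reading comes with each control period).
- grab_frame(name): name is "scene" or "top"; returns a dict with "img" (420x560x3 uint8, red, green, blue), "K" (3x3 intrinsics, pixels), "eye" and "attitude" of the camera in the world. Camera axes: x right, y down, z forward; pixel columns grow to the right and rows downward; lengths in m; the calibration is good to about 2 mm. A picture is of the moment at which its call begins. There is no depth.
- close_job(): hands the job in; it is judged then, once.
The state is a dict: "t": time; "joint_positions": joint angles; "joint_velocities": joint speeds; "joint_efforts": joint torques, N m; "tool_pos": TCP position; "eef_rot": TCP orientation; "contact_force": force on the tool from outside, world axes, zero at the start; "moment": the same for the moment, N m; "gripper_width": opening from 0.0 (shut) to 1.0 (fully open); "grip_force": force on a finger pad.
Only numpy, scipy, OpenCV 4.12 (cv2) and the standard library are available. Lean on these libraries where they do the work, as an engineer would, in place of code of your own. Each camera call takes 0.05 s, during which the arm holds its last target. There are 200 camera calls.

## Working session

There is one attempt and no reset: what is moved stays moved. The work goes in short steps, Python scripts to look and compute and a shell command to move; the robot and the scene stay as the last step left them, time stands still between calls to the robot, and variables do not carry over. Pictures are saved under pics/ and viewed, at most 10 in all, crops included, and the job is handed in when it is done.

```bash
mkdir -p pics
python3 - <<'E'
from plant import state, grab_frame
import cv2,numpy as np,json
s=state();print(s)
for n in("scene","top"):
    f=grab_frame(n);cv2.imwrite(f"pics/{n}0.png",f["img"][...,::-1]);print(n,f["K"],f["eye"],f["attitude"])
E
```

```text
{'t': 0.0, 'joint_positions': array([-1.18502093e+00,  2.13374272e-01, -3.50562295e-02,  1.32347675e+00,
        2.51146215e-05,  1.57078891e+00]), 'joint_velocities': array([-0.00056383,  0.00016115,  0.0005434 , -0.00119825,  0.00104177,
       -0.00122737]), 'joint_efforts': array([ 2.92589777e-05, -6.86164284e+01,  4.87118661e+01,  1.78092095e-02,
       -1.06874641e-04,  2.30708125e-06]), 'tool_pos': array([ 0.18802209, -0.46294495,  0.23080824]), 'eef_rot': array([ 9.81453912e-01,  1.91697442e-01, -9.41524299e-05, -5.47569614e-04]), 'contact_force': array([-0.23236437, -0.17083175, -0.16538592]), 'moment': array([ 0.00411995, -0.00652046,  0.0368388 ]), 'grip_force': 0.0, 'gripper_width': 0.9987298953859196}
scene [[411.18449794   0.         281.06083967]
 [  0.         411.18449794 210.07694477]
 [  0.           0.           1.        ]] [-0.11359235 -0.74020839  0.53043666] [ 0.77670465 -0.28959187  0.19104142 -0.52570867]
top [[507.18699974   0.         283.53050171]
 [  0.         507.18699974 206.69808058]
 [  0.           0.           1.        ]] [0.23841091 0.04292234 1.4369844 ] [-0.69123621  0.71444801 -0.07992287  0.07327261]
```

View pics/scene0.png

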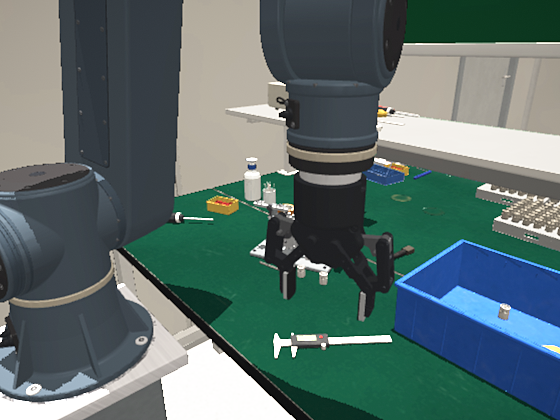

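View pics/top0.png

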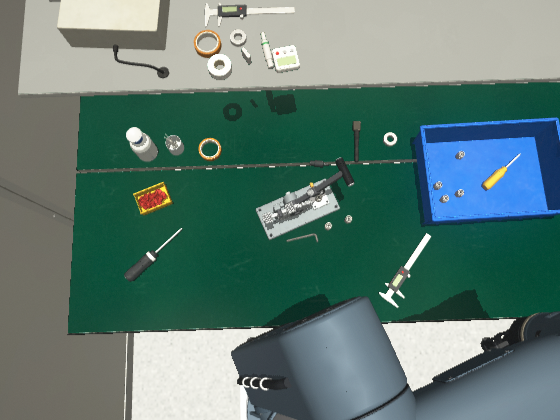

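The scene view is blocked by the gripper. The top view shows the clamp at about (256-341, 184-238), with the handle at about (343,172) and the pawl toward (280,212). I'll zoom in and measure the plate.

```bash
cat > h.py <<'E'
import cv2,numpy as np
from scipy.spatial.transform import Rotation as R
def ray(f,u,v):
    d=R.from_quat(f["attitude"]).as_matrix()@np.linalg.solve(f["K"],[u,v,1.]);return np.array(f["eye"]),d
def onz(f,u,v,z):
    e,d=ray(f,u,v);return e+d*(z-e[2])/d[2]
def proj(f,p):
    c=R.from_quat(f["attitude"]).as_matrix().T@(np.asarray(p)-f["eye"]);q=f["K"]@c;return q[:2]/q[2]
E
python3 - <<'E'
from plant import grab_frame
from h import *
f=grab_frame("top");im=f["img"];c=im[150:250,240:373]
cv2.imwrite("pics/topz.png",cv2.resize(c,None,fx=6,fy=6,interpolation=cv2.INTER_CUBIC)[...,::-1])
# plate: not green
a=im.astype(int)
m=((a[...,1]-a[...,0]<12)&(a.sum(2)>240)).astype(np.uint8); m[:170]=0;m[250:]=0;m[:,:245]=0;m[:,348:]=0
n,l,st,ce=cv2.connectedComponentsWithStats(m)
i=1+np.argmax(st[1:,4]);cn=np.argwhere(l==i)[:,::-1].astype(np.float32)
r=cv2.minAreaRect(cn);b=cv2.boxPoints(r);print(r,b,st[1:])
for p in b:print(onz(f,*p,0.012))
E
```

```text
((304.2024841308594, 204.3501434326172), (36.44710159301758, 93.39569854736328), 66.29735565185547) [[254.1182  206.43593]
 [339.6354  168.8918 ]
 [354.28677 202.26436]
 [268.76956 239.80849]] [[ 256  171   86   69 2532]
 [ 345  216    3    7   17]
 [ 325  222    7    8   40]
 [ 287  234   31    8   53]]
[0.55594776 0.1086293  0.012     ]
[ 0.66039029 -0.14387542  0.012     ]
[ 0.55892133 -0.18039127  0.012     ]
[0.45768982 0.0691661  0.012     ]
```

View pics/topz.png

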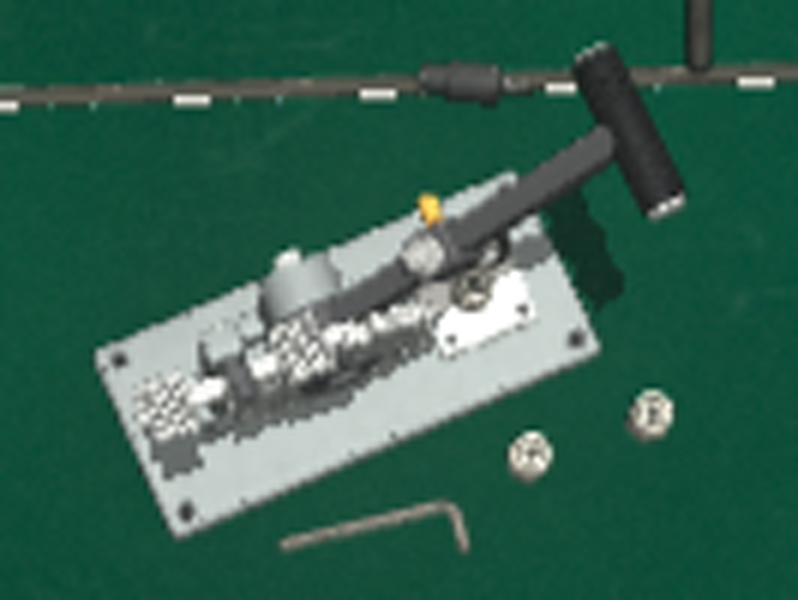

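Run:
```python
from plant import grab_frame
from h import *
np.set_printoptions(precision=4,suppress=True)
f=grab_frame("top")
Z=lambda u,v,z:onz(f,240+(u+.5)/6-.5,150+(v+.5)/6-.5,z)
TL,TR,RR,BL=[Z(*p,.012) for p in((97,352),(515,172),(600,350),(178,537))]
print("sizes",*[np.linalg.norm(a-b) for a,b in((TL,TR),(TR,RR),(RR,BL),(BL,TL))])
c=(TL+TR+RR+BL)/4
y=(TL-TR)+(BL-RR);y[2]=0;y/=np.linalg.norm(y);yaw=np.arctan2(-y[0],y[1]);print("c",c,"yaw",np.degrees(yaw))
x=np.array([y[1],-y[0],0])
def loc(p):d=p-c;return np.array([d@x,d@y,p[2]])
for n,u,v,z in(("free",168,404,.147),("lock",298,348,.147),("hb",630,130,.2155),("hend1",592,50,.21),("hend2",668,213,.21),("cell",472,290,.045),("h",600,140,.21)):
    p=Z(u,v,z);print(n,p,loc(p))
```

```text
sizes 0.22098397826068347 0.09675614545184813 0.22127600015818172 0.09773036023244175
c [ 0.5468 -0.0165  0.012 ] yaw 22.157598081754053
free [0.4969 0.0681 0.147 ] [-0.0143  0.0972  0.147 ]
lock [0.5198 0.0111 0.147 ] [-0.0146  0.0357  0.147 ]
hb [ 0.5936 -0.1293  0.2155] [ 0.0008 -0.1221  0.2155]
hend1 [ 0.6308 -0.1161  0.21  ] [ 0.0402 -0.1239  0.21  ]
hend2 [ 0.5587 -0.1437  0.21  ] [-0.0369 -0.1223  0.21  ]
cell [ 0.5674 -0.0743  0.045 ] [-0.0027 -0.0613  0.045 ]
h [ 0.5912 -0.1172  0.21  ] [ 0.0032 -0.11    0.21  ]
```

The plate is at yaw 22°, already aligned with the tool (tool x = clamp x, tool y = -clamp y). Against the handle and cell, the clamp origin is about 32 mm from plate centre toward the handle. Both pads are on x = -14 mm. The next move goes above the free pad with the gripper closing.

```bash
python3 -m creep '[0,0,0,0.025,-0.019,0,1, 0,0,0,0.025,-0.019,0,1, 0,0,0,0.025,-0.019,0,1, 0,0,0,0.025,-0.019,0,1, 0,0,0,0.025,-0.019,0,1, 0,0,0,0.025,-0.019,0,1, 0,0,0,0.025,-0.019,0,1, 0,0,0,0.025,-0.019,0,1, 0,0,0,0.025,-0.019,0,1, 0,0,0,0.025,-0.019,0,1]'
python3 -m creep '[0,0,0,0.025,-0.019,0,1, 0,0,0,0.025,-0.019,0,1, 0,0,0,0.025,-0.019,0,1, 0,0,0,0.025,-0.019,0,1, 0,0,0,0.025,-0.019,0,1, 0,0,0,0.025,-0.019,0,1, 0,0,0,0.025,-0.019,0,1, 0,0,0,0.025,-0.019,0,1, 0,0,0,0.025,-0.019,0,1, 0,0,0,0,0,0,1]'
python3 - <<'E'
from plant import grab_frame,state
from h import *
f=grab_frame("scene");im=f["img"]
c=proj(f,[.55,-.03,.1]).astype(int);print(c,state()["joint_positions"],proj(f,state()["tool_pos"]))
x0,y0=c[0]-70,c[1]-55;print(x0,y0)
cv2.imwrite("pics/sz.png",cv2.resize(im[y0:y0+100,x0:x0+133],None,fx=6,fy=6,interpolation=cv2.INTER_CUBIC)[...,::-1])
E
```

```text
t: 1.45
tool_pos: [0.3486, -0.1922, 0.2313]
eef_rot: [0.981, 0.192, -0.0, 0.0]
contact_force: [1.1, -0.3, 0.1]
gripper_width: 0.004
grip_force: 0.0
t: 2.7
tool_pos: [0.4929, 0.0514, 0.2308]
eef_rot: [0.981, 0.193, -0.0, -0.0]
contact_force: [-0.1, 0.3, 0.5]
gripper_width: -0.0
grip_force: 0.0
[298 223] [ 1.02143916e-01  2.03301834e-01 -4.73687664e-02  1.32090706e+00
 -1.05322780e-04  2.85661109e+00] [260.36584058 172.65349592]
228 168
```

View pics/sz.png

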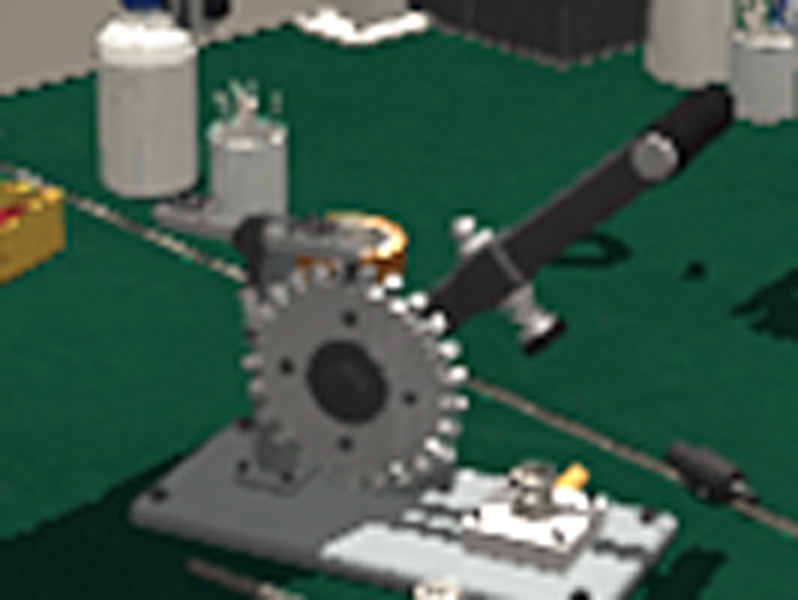

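The wheel hub is at crop (347,382), the near handle end at (655,156) and the inner pad at about (325,240). I'll check the clamp model against these.

Run:
```python
from plant import grab_frame,state
from h import *
np.set_printoptions(precision=4,suppress=True)
f=grab_frame("scene")
a=np.radians(22.16);y=np.array([-np.sin(a),np.cos(a),0]);x=np.array([np.cos(a),np.sin(a),0])
c=np.array([.5468,-.0165,0])
def hit(u,v,xc): # intersect with clamp plane x=xc -> plate y, z
    e,d=ray(f,228+(u+.5)/6-.5,168+(v+.5)/6-.5);p=e+d*((c-e)@x+xc)/(d@x);return (p-c)@y,p[2]
print("hub",hit(347,382,-.022),"handle end",hit(655,156,-.036),"innerpad near edge mid",hit(325,250,-.027))
s=state();T=R.from_quat(s["eef_rot"]).as_matrix()
o=c-.032*y
for n,p in(("free",[.4963,.0692,.147]),("lock",[.5204,.0100,.155]),("hb",o-.0885*y+[0,0,.2206]),("hb0",o-.14*y+[0,0,.0905])):
    print(n,p,T.T@(np.array(p)-s["tool_pos"]))
```

```text
hub (np.float64(0.014189361017275153), np.float64(0.08130947988929338)) handle end (np.float64(-0.12532620041630088), np.float64(0.21113975720903794)) innerpad near edge mid (np.float64(0.02179632642580166), np.float64(0.14311026480863898))
free [0.4963, 0.0692, 0.147] [ 0.0112 -0.0163  0.0841]
lock [0.5204, 0.01, 0.155] [0.0112 0.0476 0.0761]
hb [ 0.5923 -0.1281  0.2206] [0.0257 0.2026 0.0105]
hb0 [ 0.6117 -0.1758  0.0905] [0.0258 0.2541 0.1406]
```

Origin offset averages about -35 mm and the heights check out: hub 81 mm, handle 211 mm. Now I press the free pad.

```bash
python3 -m creep '[0,0,0,0.006,-0.008,0.01,1, 0,0,0,0.005,-0.009,0.01,1, 0,0,0,0,0,0.02,1, 0,0,0,0,0,0.02,1, 0,0,0,0,0,0.01,1, 0,0,0,0,0,0.003,1, 0,0,0,0,0,0.002,1, 0,0,0,0,0,0.002,1, 0,0,0,0,0,0.002,1, 0,0,0,0,0,0,1]'
python3 -m creep '[0,0,0,0,0,0.002,1, 0,0,0,0,0,0.002,1, 0,0,0,0,0,0.002,1, 0,0,0,0,0,0.002,1, 0,0,0,0,0,0.002,1, 0,0,0,0,0,0.001,1, 0,0,0,0,0,0.001,1, 0,0,0,0,0,0.001,1, 0,0,0,0,0,0,1, 0,0,0,0,0,0,1]'
```

```text
t: 4.05
tool_pos: [0.4962, 0.0699, 0.1523]
eef_rot: [0.981, 0.192, 0.0, -0.0]
contact_force: [0.2, -0.6, 0.3]
gripper_width: 0.002
grip_force: 0.0
t: 5.3
tool_pos: [0.4962, 0.0698, 0.1393]
eef_rot: [0.981, 0.192, 0.0, 0.0]
contact_force: [-0.1, -0.3, -1.0]
gripper_width: 0.002
grip_force: 0.0
```

```bash
python3 -m creep '[0,0,0,0,0,0.001,1, 0,0,0,0,0,0.001,1, 0,0,0,0,0,0.001,1, 0,0,0,0,0,0,1, 0,0,0,0,0,0,1, 0,0,0,0,0,0,1, 0,0,0,0,0,0,1, 0,0,0,0,0,0,1, 0,0,0,0,0,0,1, 0,0,0,0,0,0,1]'
python3 - <<'E'
from plant import grab_frame
import cv2
im=grab_frame("scene")["img"]
cv2.imwrite("pics/s2.png",cv2.resize(im[168:268,228:361],None,fx=6,fy=6,interpolation=cv2.INTER_CUBIC)[...,::-1])
E
```

```text
t: 6.55
tool_pos: [0.4967, 0.0698, 0.1377]
eef_rot: [0.981, 0.192, 0.001, 0.0]
contact_force: [-6.2, -1.4, 22.4]
gripper_width: 0.005
grip_force: 11.1
```

View pics/s2.png

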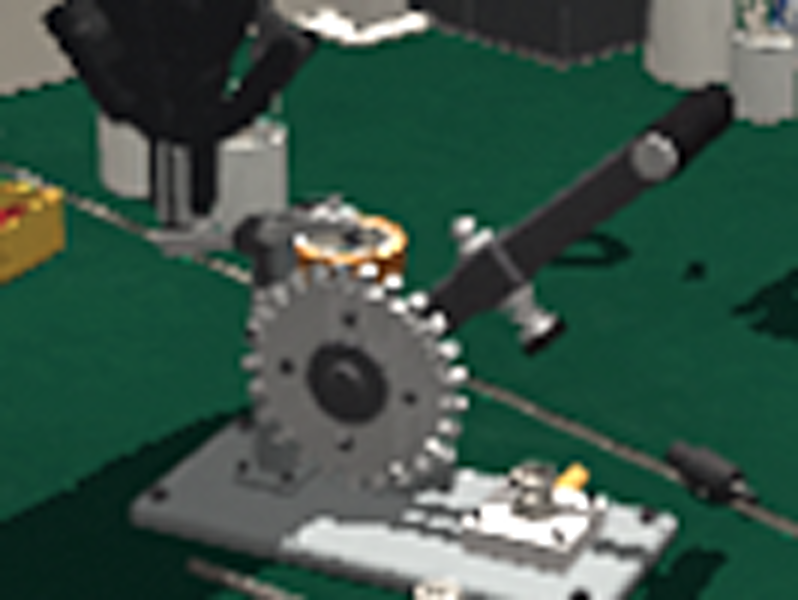

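The pawl is rocked free: the inner pad (crop 335,205) is raised and the outer pad reached its stop at z=137.7 with 22 N. Next I retract and go above the handle.

```bash
python3 -m creep '[0,0,0,0,0,-0.02,1, 0,0,0,0,0,-0.04,1, 0,0,0,0,0,-0.04,1, 0,0,0,0,0.02,-0.01,1, 0,0,0,0.002,0.035,0,1, 0,0,0,0.003,0.04,0,1, 0,0,0,0.003,0.04,0,1, 0,0,0,0.003,0.04,0,1, 0,0,0,0.003,0.03,0,1, 0,0,0,0,0.017,0,1]'
python3 -m creep '[0,0,0,0,0,-0.001,1, 0,0,0,0,0,0.004,1, 0,0,0,0,0,0.004,1, 0,0,0,0,0,0.004,1, 0,0,0,0,0,0.004,1, 0,0,0,0,0,0.004,1, 0,0,0,0,0,0.002,1, 0,0,0,0,0,0.002,1, 0,0,0,0,0,0,1, 0,0,0,0,0,0,1]'
```

```text
t: 7.85
tool_pos: [0.593, -0.1317, 0.2458]
eef_rot: [0.982, 0.191, -0.0, -0.0]
contact_force: [0.3, -0.4, -0.4]
gripper_width: -0.003
grip_force: 0.0
t: 9.1
tool_pos: [0.5927, -0.1306, 0.2234]
eef_rot: [0.981, 0.192, 0.0, 0.0]
contact_force: [0.0, 0.6, 0.3]
gripper_width: 0.002
grip_force: 0.0
```

```bash
python3 -m creep '[0,0,0,0,0,0.003,1, 0,0,0,0,0.004,0.006,1, 0,0,0,0,0.005,0.006,1, 0,0,0,0,0.004,0.006,1, 0,0,0,0,0.005,0.006,1, 0,0,0,0,0.004,0.006,1, 0,0,0,0,0.003,0.006,1, 0,0,0,0,0.004,0.006,1, 0,0,0,0,0.003,0.005,1, 0,0,0,0,0,0,1]'
python3 - <<'E'
from plant import grab_frame
import cv2
im=grab_frame("scene")["img"]
cv2.imwrite("pics/s3.png",cv2.resize(im[168:268,248:381],None,fx=6,fy=6,interpolation=cv2.INTER_CUBIC)[...,::-1])
E
```

```text
t: 10.35
tool_pos: [0.6044, -0.1602, 0.1726]
eef_rot: [0.981, 0.192, -0.0, -0.0]
contact_force: [0.3, 0.3, 0.0]
gripper_width: 0.002
grip_force: 0.0
```

View pics/s3.png

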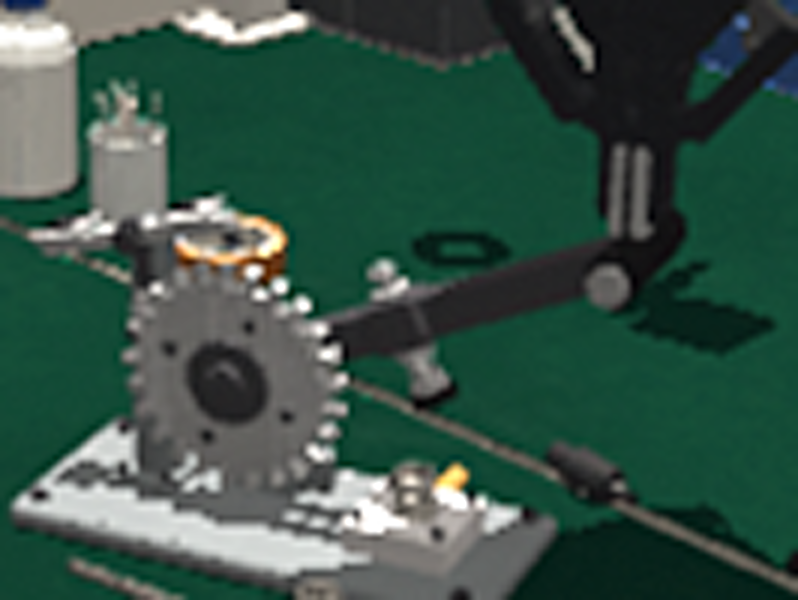

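The arm is following, with the tip on the bar (crop 630,240) and the pawl still free. I continue the arc.

```bash
python3 -m creep '[0,0,0,0,0.003,0.006,1, 0,0,0,0,0.003,0.006,1, 0,0,0,0,0.002,0.007,1, 0,0,0,0,0.002,0.007,1, 0,0,0,0,0.002,0.007,1, 0,0,0,0,0.002,0.007,1, 0,0,0,0,0.001,0.006,1, 0,0,0,0,0.001,0.006,1, 0,0,0,0,0,0,1, 0,0,0,0,0,0,1]'
python3 -m creep '[0,0,0,0,0.001,0.006,1, 0,0,0,0,0.001,0.006,1, 0,0,0,0,0,0.005,1, 0,0,0,0,0,0.004,1, 0,0,0,0,0,0.003,1, 0,0,0,0,0,0.002,1, 0,0,0,0,0,0.002,1, 0,0,0,0,0,0.001,1, 0,0,0,0,0,0,1, 0,0,0,0,0,0,1]'
```

```text
t: 11.65
tool_pos: [0.6105, -0.1748, 0.1212]
eef_rot: [0.981, 0.192, -0.0, -0.0]
contact_force: [0.2, 0.5, -0.3]
gripper_width: 0.002
grip_force: 0.0
t: 12.9
tool_pos: [0.6116, -0.1769, 0.0923]
eef_rot: [0.981, 0.192, 0.0, -0.0]
contact_force: [0.5, -3.0, 4.1]
gripper_width: 0.003
grip_force: 1.9
```

```bash
python3 -m creep '[0,0,0,0,0,0.001,1, 0,0,0,0,0,0.0005,1, 0,0,0,0,0,0.0005,1, 0,0,0,0,0,0.0005,1, 0,0,0,0,0,0.0005,1, 0,0,0,0,0,0,1, 0,0,0,0,0,0,1, 0,0,0,0,0,0,1, 0,0,0,0,0,0,1, 0,0,0,0,0,0,1]'
```

```text
t: 14.15
tool_pos: [0.6117, -0.177, 0.0901]
eef_rot: [0.981, 0.192, 0.0, 0.0]
contact_force: [-3.6, -1.7, 13.4]
gripper_width: 0.004
grip_force: 6.8
```

```bash
python3 -m creep '[0,0,0,0,0,0.0005,1, 0,0,0,0,0,0,1, 0,0,0,0,0,0,1, 0,0,0,0,0,0,1, 0,0,0,0,0,0,1, 0,0,0,0,0,0,1, 0,0,0,0,0,0,1, 0,0,0,0,0,0,1, 0,0,0,0,0,0,1, 0,0,0,0,0,0,1]'
python3 -m creep '[0,0,0,0,0,-0.02,1, 0,0,0,0,0,-0.04,1, 0,0,0,0,0,-0.04,1, 0,0,0,0,-0.02,-0.01,1, 0,0,0,-0.003,-0.04,0,1, 0,0,0,-0.003,-0.04,0,1, 0,0,0,-0.003,-0.04,0,1, 0,0,0,-0.003,-0.04,0,1, 0,0,0,-0.002,-0.0275,0,1, 0,0,0,0,0,0,1]'
python3 -m creep '[0,0,0,0,0,0,1, 0,0,0,0,0,0.01,1, 0,0,0,0,0,0.01,1, 0,0,0,0,0,0.005,1, 0,0,0,0,0,0.004,1, 0,0,0,0,0,0.003,1, 0,0,0,0,0,0,1, 0,0,0,0,0,0,1, 0,0,0,0,0,0,1, 0,0,0,0,0,0,1]'
python3 - <<'E'
from plant import grab_frame
import cv2
im=grab_frame("scene")["img"]
cv2.imwrite("pics/s4.png",cv2.resize(im[168:268,228:361],None,fx=6,fy=6,interpolation=cv2.INTER_CUBIC)[...,::-1])
E
```

```text
t: 15.4
tool_pos: [0.6118, -0.177, 0.09]
eef_rot: [0.981, 0.192, 0.001, 0.0]
contact_force: [-4.0, -2.0, 17.3]
gripper_width: -0.0
grip_force: 9.0
t: 16.65
tool_pos: [0.5189, 0.0121, 0.1981]
eef_rot: [0.981, 0.193, -0.001, -0.0]
contact_force: [-0.3, -0.3, 0.6]
gripper_width: 0.001
grip_force: 0.0
t: 17.9
tool_pos: [0.5205, 0.0101, 0.1669]
eef_rot: [0.981, 0.192, 0.0, -0.0]
contact_force: [0.0, -0.0, 0.5]
gripper_width: -0.001
grip_force: 0.0
```

View pics/s4.png

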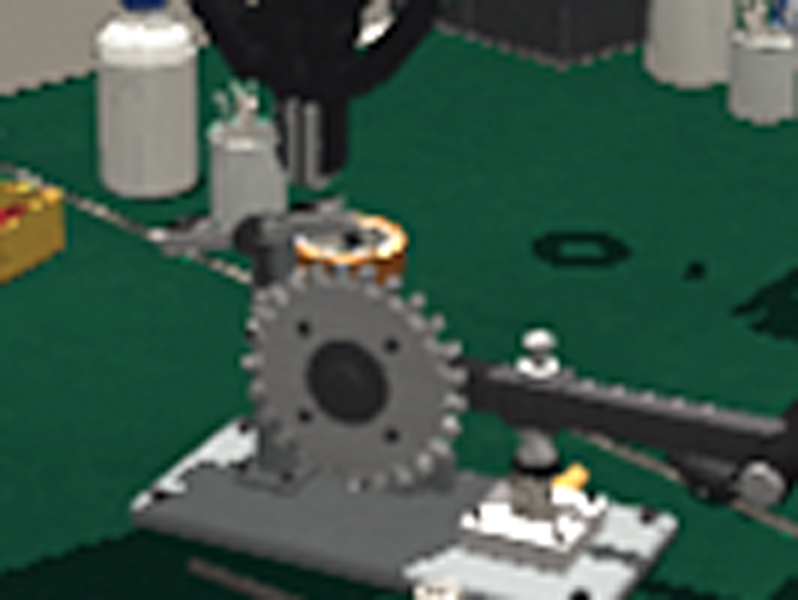

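The arm is down with the foot on the cell (crop 535,460), and the tip is above the raised inner pad (about 325,205). I press it.

```bash
python3 -m creep '[0,0,0,0,0,0.006,1, 0,0,0,0,0,0.003,1, 0,0,0,0,0,0.002,1, 0,0,0,0,0,0.002,1, 0,0,0,0,0,0.002,1, 0,0,0,0,0,0.002,1, 0,0,0,0,0,0.001,1, 0,0,0,0,0,0.001,1, 0,0,0,0,0,0,1, 0,0,0,0,0,0,1]'
python3 -m creep '[0,0,0,0,0,0.001,1, 0,0,0,0,0,0.001,1, 0,0,0,0,0,0,1, 0,0,0,0,0,0,1, 0,0,0,0,0,0,1, 0,0,0,0,0,0,1, 0,0,0,0,0,0,1, 0,0,0,0,0,0,1, 0,0,0,0,0,0,1, 0,0,0,0,0,0,1]'
```

```text
t: 19.2
tool_pos: [0.5205, 0.0101, 0.1478]
eef_rot: [0.981, 0.192, 0.0, -0.0]
contact_force: [-0.2, -0.1, 0.5]
gripper_width: 0.001
grip_force: 0.0
t: 20.45
tool_pos: [0.5207, 0.0101, 0.1467]
eef_rot: [0.981, 0.192, 0.001, 0.0]
contact_force: [-4.9, 0.1, 14.0]
gripper_width: -0.003
grip_force: 7.0
```

It hit the home stop at 146.7 mm with 14 N. I retract straight up, then sideways, and look.

```bash
python3 -m creep '[0,0,0,0,0,-0.01,1, 0,0,0,0,0,-0.03,1, 0,0,0,0,0,-0.03,1, 0,0,0,0,0,-0.03,1, 0,0,0,-0.02,0,0,1, 0,0,0,-0.03,0,0,1, 0,0,0,-0.03,0,0,1, 0,0,0,-0.02,0,0,1, 0,0,0,0,0,0,1, 0,0,0,0,0,0,1]'
python3 - <<'E'
from plant import grab_frame
import cv2
im=grab_frame("scene")["img"]
cv2.imwrite("pics/s5.png",cv2.resize(im[168:268,228:361],None,fx=6,fy=6,interpolation=cv2.INTER_CUBIC)[...,::-1])
E
```

```text
t: 21.7
tool_pos: [0.4285, -0.0274, 0.246]
eef_rot: [0.981, 0.192, 0.0, 0.0]
contact_force: [1.2, -0.6, -0.2]
gripper_width: 0.002
grip_force: 0.0
```

View pics/s5.png

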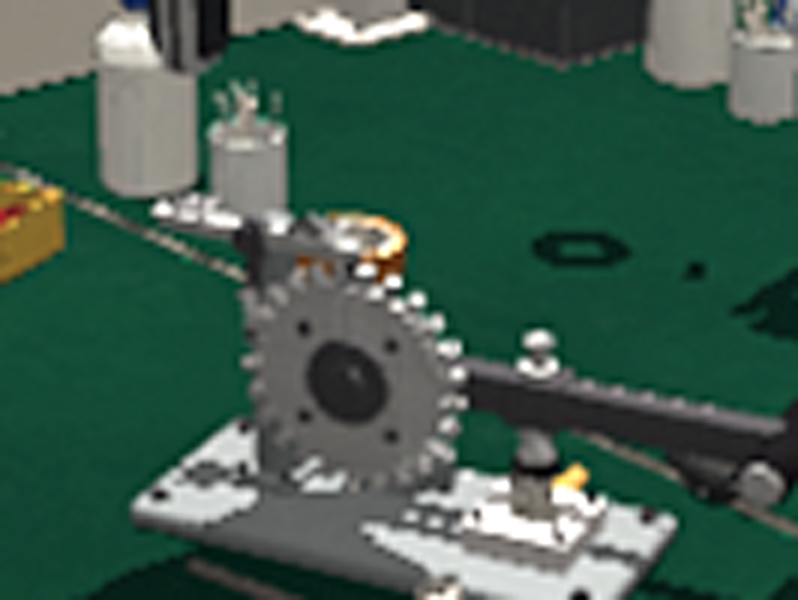

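The outer pad is back up (crop 195,210) and the inner pad is down as at the start. The arm is level, the foot is on the cell and the robot is clear.

```bash
python3 -c "
from plant import close_job
print(close_job())"
```

```text
the job is handed in; nothing more can be done
None
```

I freed the pawl, pushed the arm down to its stop with the foot on the cell, and pressed the pawl back into the wheel. The last picture shows the arm locked and the robot clear; I handed the job in at about 22 s, and the hand-in returned no verdict.

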